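# Clamp the stuck jar and unscrew its cap

## Task

The cap of the jar standing in the bench clamp is stuck. Throw the clamp's lever from the white notch across into the red notch until it clicks home, so that the jaw grips the jar; then unscrew the cap anticlockwise just until the thread lets go, without the jar turning with it or the cap being wound on, and lift it straight up. Finish while holding the cap still and level over the open jar, about 2 cm above its mouth, with the jar still locked in the clamp and everything else on the table left where it was.

Things in the scene. Friction and masses are not known exactly. Their poses are not given: they have to be found in the camera images.
- clamp: bench clamp for jars, fixed; grey base 116 (x) by 256 mm (y from -178 to +78), 10 thick; origin on the table under the middle of the jar seat. Clamps along its y: fixed blue V jaw at +y, moving one at -y (tops 54 mm above the table). Lever pivot at y = -105 mm, with a steel notch quadrant 44 to 60 mm from it (28 mm high). It is at most 12 degrees askew to the robot's axes
- clamp_seat (a point): middle of the clamp's round jar seat, 12 mm above the table; the closed jaws centre the jar's axis here
- clamp_lever (a joint): lever angle, rad, clockwise from above. 0: white notch (open; lever along -50 degrees in the clamp's frame, +x towards +y); 1.396: red notch (locked; -130 degrees). Starts at 0 to 0.2. A sprung ball clicks into each notch and centres the lever there from within 0.06 rad; hard stops 0.03 past. 5 to 8 N at the grip moves it; between notches it may spring back
- lever_grip (a point): upright black cylindrical grip at the lever's end, 22 mm in diameter, 48 to 88 mm above the table, 100 mm from the pivot; this point is on its axis, 70 mm up. The lever's flat bar under it has its top at 48 mm; a small button 52 mm from the pivot reaches 62 mm. The grip does not spin on the lever but fingers slip round it
- jar: glass jar with pale green petals, loose, 60 mm across, 71 mm tall without the cap, 0.3 kg, on the clamp's seat; origin at the middle of its underside, z up. In the open jaws it has a few mm of play and would turn with the cap; closing the clamp pushes it up to 4 mm along the clamp's +y
- jar_rim (a point): middle of the jar's mouth, in the plane of its rim (71 mm above its underside)
- jar_side (a point): point on the jar's wall, 30 mm from its axis along the jar's x axis, 30 mm up: shows whether the jar turns
- cap: brown screw cap of the jar, loose, 60 mm across, 16 mm high, 0.05 kg; origin at the middle of its lower edge, z up. Screwed on, its lower edge is 8 mm below the jar's rim and its top 8 mm above (91 mm above the table). Tight: about 0.5 N m starts it; anticlockwise from above loosens. Three lugs hold it down till the thread lets go; then its liner springs it up 3 mm (up to 8 N)
- cap_edge (a point): point on the cap's side, 30 mm from its axis along the cap's x axis, 8 mm above its lower edge. Its bearing about the jar's axis from the jar's x axis tells the thread: -1.13 to -0.98 rad at the start, lets go at about +0.05 (1.03 to 1.18 rad of turning), lifts straight off from there to +0.7; at +0.74 a cap still seated runs into the next thread
- clamp_pad: moving rubber-lined V jaw on its spring, 50 mm wide; closes along the clamp's +y and presses the jar with about 50 N when the lever is in the red notch. Origin: as the clamp's, moved by the jaw's travel
- beaker: clear beaker, 88 mm across, 99 mm tall, to one side; origin at the middle of its underside
- gold_jar: another jar, closed, gold lid, 72 mm across, 93 mm tall, to one side (not the jar of the job); origin at the middle of its underside
- tub: white lidded tub, 127 x 183 x 54 mm, right; origin at the middle of its underside
- amber_a: dark bottle, 45 mm across, 104 mm tall, right; origin at the middle of its underside
- amber_b: dark bottle, 45 mm across, 104 mm tall, right; origin at the middle of its underside
- scoop: orange measuring scoop lying down, 131 x 55 x 24 mm, right; origin at the middle of its underside

How it is judged:
By the outcome, as a careful person would: the job done as asked, in the order asked, and still so for the second after the job is handed in, while the arm keeps its last pose, push and grip.
It also fails if it takes over 58 s, if anything falls off the work surface, if the arm or the gripper's body presses on something with over 40 N, if the wrist force passes 120 N, or if a joint passes its speed limit or range.

## Robot

A 6-joint arm with a two-finger parallel gripper is mounted at the origin on a cart in front of the work surface, level with it; the furniture and walls round the work are solid. World frame = base frame: x ahead of the robot, y to its left, z up, the work surface at z = 0. Lengths are in m, angles in rad, forces in N, time in s.
With the tool pointing down it reaches from about 0.375 to 0.975 m from the base axis. Payload 3.8 kg.
Tool frame: the origin (TCP) lies on the centre line of the jaws, within the pads' length; the fingertips stand 25 mm ahead of it and the grasp point (between the pads) lies 6 mm ahead of it; y points along the fingers, z is the direction in which the jaws open and shut, and the axes are right-handed (so a half turn about y gives the same grasp; the last joint's range is limited). The gripper opens to 85 mm and grips with 20 to 120 N. Pads are 22 mm wide; open, the fingers measure 114 mm over their backs; the gripper's body (76 mm by 85 mm) begins 54 mm behind the grasp point. The pads swing forward as they close: fully open they stand 13 mm farther back than shut.
Start: joints at [-1.219, 0.264, 1.604, -0, 1.274, -0.037], TCP at [0.256, -0.625, 0.256] pointing down, gripper open.
Joint ranges: [-2.63, 2.63], [-0.94, 2.18], [0.31, 2.57], [-1.31, 4.45], [0, 2.66], [-2.55, 2.55]. Speed limits (rad/s): [2.57, 2.57, 3.14, 3.14, 3.14, 3.14].

## Interface

Orientations are given as a rotation vector (axis times angle).
In Python, from workcell import bot gives the robot as it stands.
- The arm moves only by the shell command python3 -m jog 'ROWS' [FORCE]. ROWS is JSON, a list of rows, each a list of 5 numbers: the shift along the world's x, y, z in mm, then the turn about the world's z in degrees, then the finger opening in mm, from 0 to 85.4. A call has exactly 10 rows; each row is the pose to reach, as a shift and turn from the pose commanded when the call began; what a row does not reach only later rows make up. A row lasts 1/8 s, in which the tool goes at most 62.5 mm and 10.7 degrees, less where a joint would pass 70% of its speed; a pose out of reach is approached as far as the arm can. A call with a gripper value outside its range is refused whole. The fingers move at their own pace and stop on an object; FORCE is the grip in N (left out, the last holds). Time passes only in rows, so rows that repeat a pose let the fingers close, or fill a call up. It gives the time, the measured TCP pose, the force and the opening at its end, in the units of the state.
- bot.read_state(): the state, without advancing time (a new reading comes with each control period).
- bot.read_camera(name): name is "scene" or "top" or "wrist"; returns a dict with "pixels" (384x512x3 uint8, red, green, blue), "fx", "fy", "cx", "cy" (pixels), "R" (3x3) and "t" (3): a world point X has camera coordinates R X + t. Camera axes: x right, y down, z forward; pixel columns grow to the right and rows downward; lengths in m; the calibration is good to about 2 mm. A picture is of the moment at which its call begins. There is no depth.
- bot.finish_job(): hands the job in, once; it reports no verdict.
The state is a dict: "time": time; "q": joint angles; "joint_vel": joint speeds; "joint_torque": joint torques, N m; "tool_pos": TCP position; "tcp_rot": TCP orientation; "wrist_force": force on the tool from outside, world axes, zero at the start; "torque": the same for the moment, N m; "width": opening from 0.0 (shut) to 1.0 (fully open).
Only numpy, scipy, OpenCV 4.12 (cv2) and the standard library are available. Lean on these libraries where they do the work, as an engineer would, in place of code of your own. Each camera call takes 0.05 s, during which the arm holds its last target.

## Working session

There is one attempt and no reset: what is moved stays moved. The work goes in short steps, Python scripts to look and compute and a shell command to move; the robot and the scene stay as the last step left them, time stands still between calls to the robot, and variables do not carry over. Pictures are saved under pics/ and viewed, and the job is handed in when it is done.

```bash
mkdir -p pics; python3 - <<'E'
from workcell import bot
import cv2,pickle
s=bot.read_state(); print({k:(v if not hasattr(v,'round') else v) for k,v in s.items()})
for n in ("scene","top","wrist"):
    c=bot.read_camera(n); cv2.imwrite(f"pics/{n}0.png",cv2.cvtColor(c["pixels"],cv2.COLOR_RGB2BGR)); pickle.dump(c,open(f"pics/{n}0.pkl","wb"))
    print(n,c["fx"],c["fy"],c["cx"],c["cy"],c["R"],c["t"])
E
```

```text
{'time': 0.0, 'q': array([-1.21892048e+00,  2.64795398e-01,  1.60542367e+00, -2.88897946e-06,
        1.27365081e+00, -3.69318484e-02]), 'joint_vel': array([ 1.01789818e-05,  1.25163769e-03, -8.20461278e-04, -2.43901093e-04,
        3.08369699e-04,  1.45375957e-03]), 'joint_torque': array([-7.56523787e-04, -5.15110803e+01, -3.67308176e+01, -9.91683987e-05,
        1.28576151e-02,  7.13481860e-07]), 'tool_pos': array([ 0.25562446, -0.62398628,  0.25490665]), 'tcp_rot': array([-0.39580928,  2.01072821, -2.00612533]), 'wrist_force': array([ 0.51742191,  0.13309551, -0.4343215 ]), 'torque': array([-0.02393749,  0.00079106,  0.02172675]), 'width': 1.0011598632738632}
scene 438.20343413931164 438.20343413931164 259.60557560683066 186.08456865902434 [[-0.46992873 -0.88265891 -0.00895777]
 [-0.56620862  0.30920443 -0.76406834]
 [ 0.6771815  -0.3539857  -0.64507312]] [0.2571598  0.42445645 1.15396465]
top 401.2684483897463 401.2684483897463 252.86752973663604 193.63947298699986 [[-0.02334937 -0.99971003 -0.0058879 ]
 [-0.9982106   0.02363785 -0.05492595]
 [ 0.0550492   0.00459488 -0.99847307]] [-0.01430641  0.57984837  1.64559054]
wrist 277.14175224462696 277.14175224462696 253.8256756489092 192.3656070748461 [[ 0.37933212 -0.92525851 -0.00195781]
 [-0.87726658 -0.36032769  0.31712347]
 [-0.29412664 -0.1185776  -0.94838224]] [-0.67446787 -0.04136594  0.38026115]
```

View pics/scene0.png

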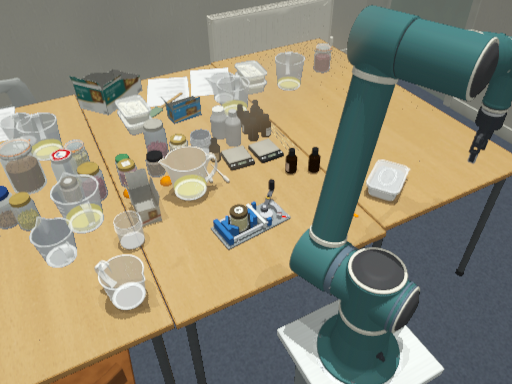

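View pics/top0.png

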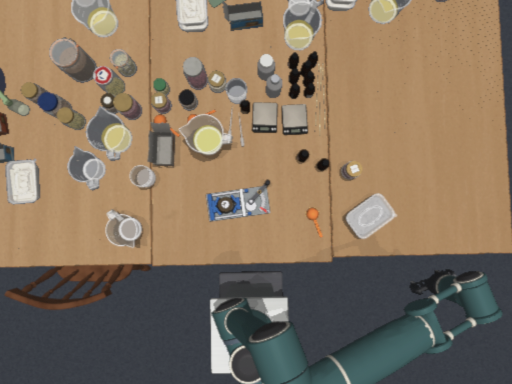

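View pics/wrist0.png

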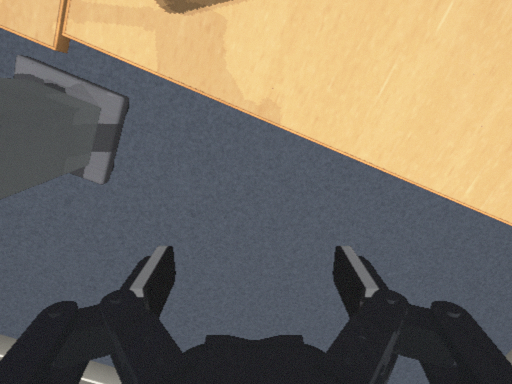

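```bash
python3 - <<'E'
import cv2
im=cv2.imread("pics/top0.png"); c=im[175:235,195:285]; cv2.imwrite("pics/top0c.png",cv2.resize(c,None,fx=8,fy=8,interpolation=cv2.INTER_CUBIC))
im=cv2.imread("pics/scene0.png"); c=im[170:255,200:300]; cv2.imwrite("pics/scene0c.png",cv2.resize(c,None,fx=7,fy=7,interpolation=cv2.INTER_CUBIC))
E
```

```text
(no output)
```

View pics/top0c.png

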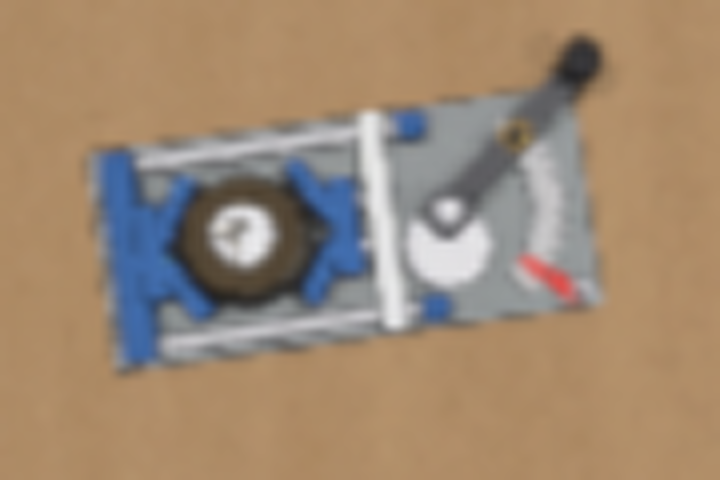

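View pics/scene0c.png

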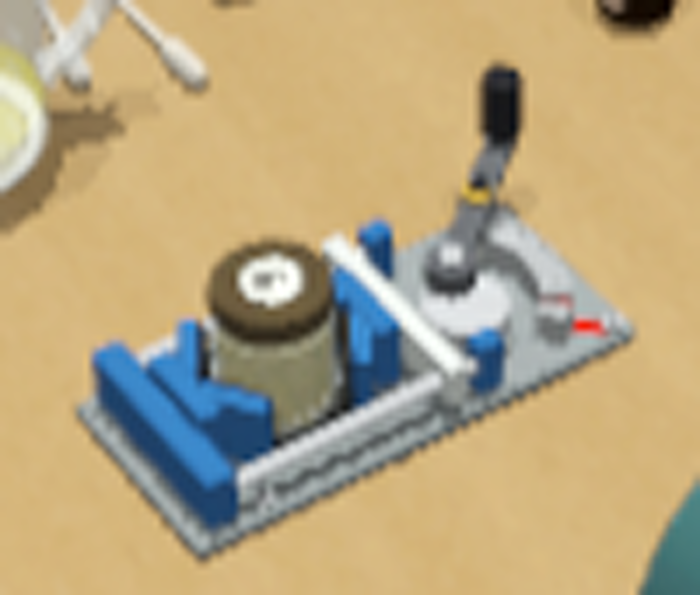

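```bash
cat > h.py <<'E'
import numpy as np,cv2,pickle
def ray(c,u,v,z):
    d=c["R"].T@np.array([(u-c["cx"])/c["fx"],(v-c["cy"])/c["fy"],1.]); o=-c["R"].T@c["t"]
    return o+d*(z-o[2])/d[2]
def proj(c,X):
    p=c["R"]@np.asarray(X,float)+c["t"]; return np.array([c["fx"]*p[0]/p[2]+c["cx"],c["fy"]*p[1]/p[2]+c["cy"]])
def load(n): return pickle.load(open(f"pics/{n}.pkl","rb"))
def snap(cam,n,box=None,f=1):
    from workcell import bot
    c=bot.read_camera(cam); pickle.dump(c,open(f"pics/{n}.pkl","wb"))
    im=cv2.cvtColor(c["pixels"],cv2.COLOR_RGB2BGR)
    if box: im=im[box[1]:box[3],box[0]:box[2]]
    cv2.imwrite(f"pics/{n}.png",cv2.resize(im,None,fx=f,fy=f,interpolation=cv2.INTER_CUBIC)); return c
E
python3 - <<'E'
from h import *
c=load("top0")
P={}
for n,u,v,z in [("TL",92,152,.01),("TR",575,92,.01),("BR",600,303,.01),("BL",118,370,.01),("grip",580,58,.088),("cap",242,235,.091),("pivot",448,210,.055)]:
    P[n]=ray(c,195-.5+u/8,175-.5+v/8,z); print(n,P[n].round(4))
for a,b in [("TL","TR"),("BL","BR"),("BL","TL"),("BR","TR"),("pivot","grip")]:
    d=P[b]-P[a]; print(a,b,np.hypot(d[0],d[1]),np.degrees(np.arctan2(d[1],d[0])))
cs=load("scene0")
for n,u,v,z in [("grip",501,72,.088),("cap",270,278,.091),("c1",203,555,.01),("c2",80,410,.01),("c3",632,330,.01)]:
    print(n,ray(cs,200-.5+u/7,170-.5+v/7,z).round(4))
E
```

```text
TL [0.5849 0.1669 0.01  ]
TR [ 0.6102 -0.0848  0.01  ]
BR [ 0.5003 -0.095   0.01  ]
BL [0.4715 0.1554 0.01  ]
grip [ 0.6213 -0.0854  0.088 ]
cap [0.5374 0.0837 0.091 ]
pivot [ 0.5487 -0.0179  0.055 ]
TL TR 0.25299175374379085 -84.2637662337335
BL BR 0.2520040359947581 -83.43600423843186
BL TL 0.11395009299833392 5.819917946386307
BR TR 0.11031260864291294 5.295998245143633
pivot grip 0.09914717083836316 -42.9262848333944
grip [ 0.6227 -0.087   0.088 ]
cap [0.5389 0.0832 0.091 ]
c1 [0.4659 0.1564 0.01  ]
c2 [0.5784 0.1695 0.01  ]
c3 [ 0.4986 -0.0927  0.01  ]
```

```bash
python3 - <<'E'
from scipy.spatial.transform import Rotation as R
import numpy as np
r=R.from_rotvec([-0.39580928,  2.01072821, -2.00612533]).as_matrix();print(r.round(3))
z=r[:,2];print(np.degrees(np.arctan2(z[1],z[0])))
E
```

```text
[[-0.925 -0.001  0.379]
 [-0.379  0.002 -0.925]
 [-0.    -1.    -0.002]]
-67.72290599550986
```

```bash
python3 -m jog '[[20,30,0,5,85],[60,88,0,15,85],[98,144,0,25,85],[133,196,0,35,85],[168,248,0,45,85],[203,300,0,55,85],[238,352,0,65,85],[273,404,0,75,85],[303,446,0,85,85],[325,480,0,95,85]]' 20; python3 - <<'E'
from h import *
c=snap("wrist","w1")
E
```

```text
time: 1.4
tool_pos: [0.5819, -0.1421, 0.256]
tcp_rot: [-1.4, 0.846, -0.846]
wrist_force: [0.2, -0.0, 0.3]
width: 0.992
```

View pics/w1.png

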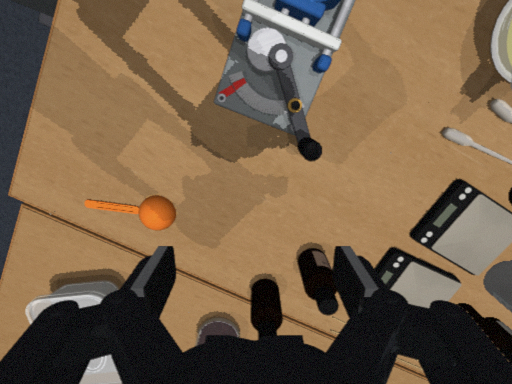

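```bash
python3 - <<'E'
from h import *
c=load("w1")
im=cv2.cvtColor(c["pixels"],cv2.COLOR_RGB2BGR)[0:190,190:370]
cv2.imwrite("pics/w1c.png",cv2.resize(im,None,fx=4,fy=3.15*4/3.15,interpolation=cv2.INTER_CUBIC)[:,:])
im2=cv2.resize(im,None,fx=3.1,fy=3.1,interpolation=cv2.INTER_CUBIC);cv2.imwrite("pics/w1c.png",im2);print(im2.shape)
a=np.radians(5.7);ya=np.array([-np.sin(a),np.cos(a)]);xa=np.array([np.cos(a),np.sin(a)])
O=np.array([.5367,.0854])
def W(x,y,z): return np.r_[O+x*xa+y*ya,z]
for n,p in dict(c1=W(.058,-.178,.01),c2=W(-.058,-.178,.01),piv=W(0,-.105,.05),grip=W(.1*np.cos(np.radians(50)),-.105-.1*np.sin(np.radians(50)),.088)).items(): print(n,p.round(4),proj(c,p).round(1))
print(ray(c,312,148,.088))
E
```

```text
(589, 558, 3)
c1 [ 0.6121 -0.086   0.01  ] [294.6 136.6]
c2 [ 0.4967 -0.0975  0.01  ] [209.9 101.3]
piv [ 0.5471 -0.0191  0.05  ] [278.9  55.7]
grip [ 0.6187 -0.0889  0.088 ] [309.2 151.7]
[ 0.61923179 -0.08429473  0.088     ]
```

View pics/w1c.png

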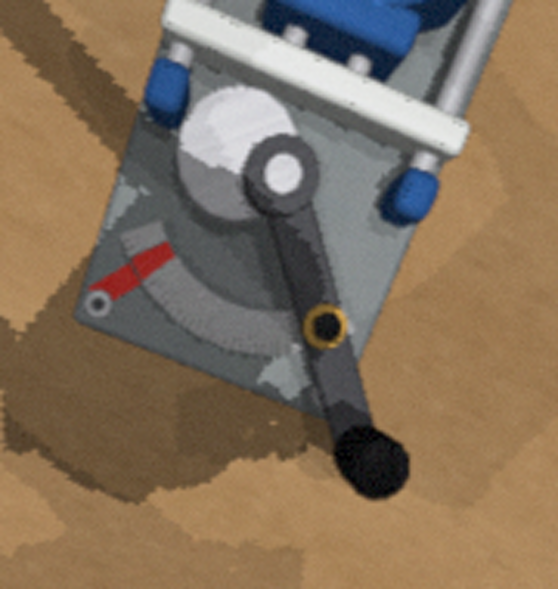

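```bash
python3 -m jog '[[15,22,-15,8,50],[30,44,-40,16,50],[39.5,58,-70,20,50],[39.5,58,-90,20,50],[39.5,58,-110,20,50],[39.5,58,-130,20,50],[39.5,58,-150,20,50],[39.5,58,-162,20,50],[39.5,58,-169,20,50],[39.5,58,-169,20,50]]' 20; python3 - <<'E'
from h import *
c=snap("wrist","w2")
c=snap("scene","s2",(200,130,330,240),6)
E
```

```text
time: 2.7
tool_pos: [0.6202, -0.0866, 0.0869]
tcp_rot: [-1.491, 0.584, -0.583]
wrist_force: [-0.6, -0.2, -0.5]
width: 0.586
```

View pics/w2.png

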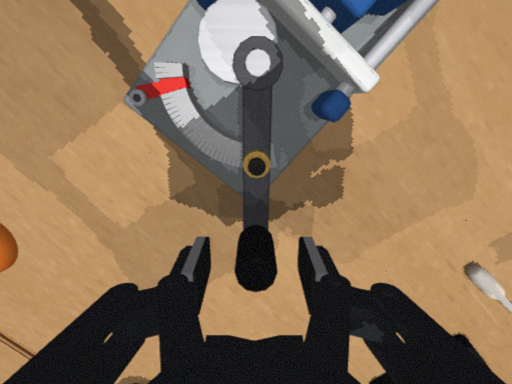

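View pics/s2.png

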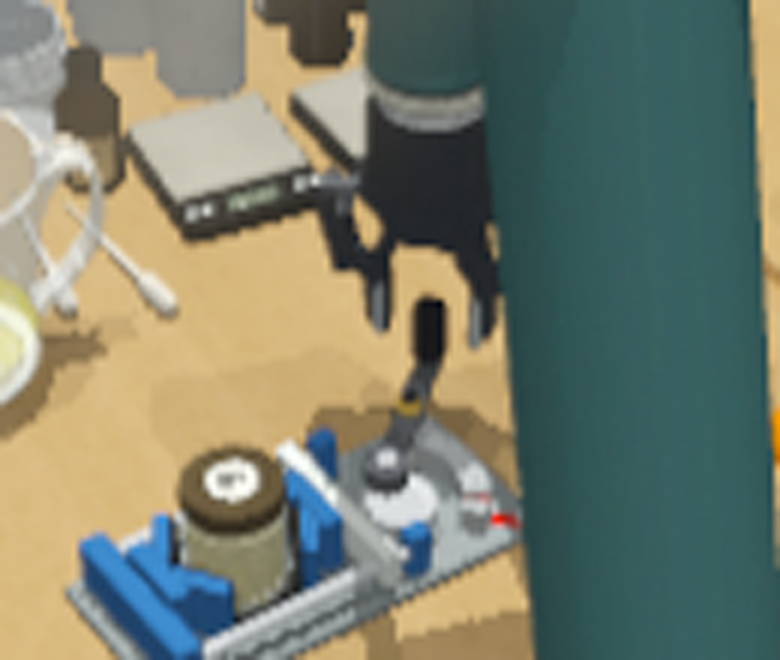

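```bash
python3 -m jog '[[0,0,-3,0,50],[0,0,-6,0,50],[0,0,-6,0,30],[0,0,-6,0,15],[0,0,-6,0,10],[0,0,-6,0,10],[0,0,-6,0,10],[0,0,-6,0,10],[0,0,-6,0,10],[0,0,-6,0,10]]' 30; python3 - <<'E'
from h import *
c=snap("wrist","w3")
from workcell import bot
s=bot.read_state();print(s["tool_pos"],s["tcp_rot"],s["wrist_force"],s["torque"],s["q"])
for f0 in (-43.3,):
  for k in list(range(0,81,8))+[80.5,81,82]:
    a=np.radians(f0);b=np.radians(f0-k);print(k,(100*(np.cos(b)-np.cos(a))).round(1),(100*(np.sin(b)-np.sin(a))).round(1))
E
```

```text
time: 4.05
tool_pos: [0.6204, -0.0865, 0.0814]
tcp_rot: [-1.491, 0.583, -0.583]
wrist_force: [0.2, 2.3, 1.8]
width: 0.252
[ 0.62036915 -0.08651829  0.08131956] [-1.49079568  0.58328219 -0.58314099] [0.70337282 2.6089962  1.69250915] [ 0.37944017 -0.01861885 -0.01481473] [-1.78424216e-01  3.32388583e-01  1.86196642e+00  2.20401808e-04
  9.47292321e-01 -1.00360056e+00]
0 0.0 0.0
8 -10.3 -9.5
16 -21.7 -17.4
24 -34.2 -23.7
32 -47.4 -28.1
40 -61.1 -30.7
48 -75.0 -31.4
56 -88.9 -30.1
64 -102.5 -26.9
72 -115.5 -21.8
80 -127.7 -15.0
80.5 -128.4 -14.5
81 -129.1 -14.0
82 -130.6 -13.0
```

View pics/w3.png

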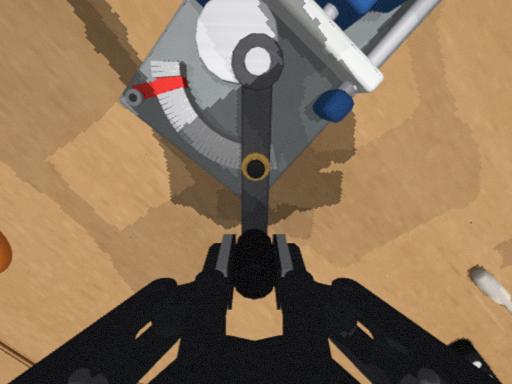

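```bash
python3 -m jog '[[-4.9,-4.9,0,-4,10],[-10.2,-9.5,0,-8,10],[-15.8,-13.7,0,-12,10],[-21.6,-17.5,0,-16,10],[-27.7,-20.9,0,-20,10],[-34.1,-23.9,0,-24,10],[-40.6,-26.4,0,-28,10],[-47.3,-28.4,0,-32,10],[-54.1,-30,0,-36,10],[-61,-31.1,0,-40,10]]' 30; python3 - <<'E'
from h import *
c=snap("wrist","w4")
from workcell import bot
s=bot.read_state();print(s["tool_pos"],s["wrist_force"],s["torque"],s["q"],s["width"])
E
```

```text
time: 5.35
tool_pos: [0.5606, -0.1165, 0.0814]
tcp_rot: [-1.262, 1.116, -1.118]
wrist_force: [5.6, 7.1, -3.3]
width: 0.25
[ 0.55959956 -0.11659449  0.08127805] [0.6106665  5.65367489 0.75159559] [ 0.97478901 -0.20995091 -0.15723084] [-0.2502493   0.24018111  1.98363035  0.00281043  0.91656867 -0.37359038] 0.24798917388362682
```

View pics/w4.png

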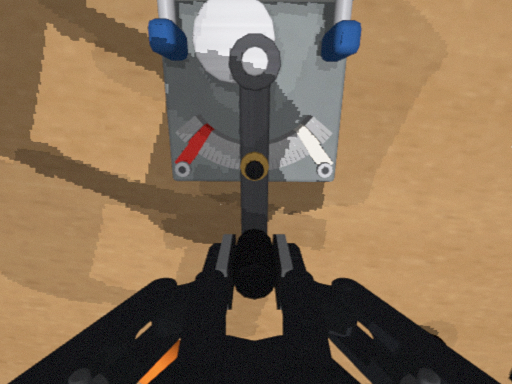

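```bash
python3 -m jog '[[-7,-0.4,0,-4,10],[-13.9,-0.4,0,-8,10],[-20.9,0,0,-12,10],[-27.7,1,0,-16,10],[-34.5,2.4,0,-20,10],[-41.2,4.3,0,-24,10],[-47.8,6.6,0,-28,10],[-54.2,9.4,0,-32,10],[-60.4,12.6,0,-36,10],[-66.4,16.2,0,-40,10]]' 30; python3 - <<'E'
from h import *
c=snap("wrist","w5")
from workcell import bot
s=bot.read_state();print(s["tool_pos"],s["wrist_force"],s["torque"],s["q"],s["width"])
E
```

```text
time: 6.65
tool_pos: [0.4963, -0.1028, 0.0815]
tcp_rot: [-0.875, 1.61, -1.622]
wrist_force: [11.1, -1.4, -11.7]
width: 0.247
[ 0.49539486 -0.10216621  0.08143947] [ 7.32350294  1.31692532 -4.89568738] [ 0.14938086 -1.03848619 -0.2667064 ] [-2.52490750e-01  1.22364744e-01  2.12554276e+00 -2.76052638e-04
  8.86543503e-01  3.23549647e-01] 0.24537604890012324
```

View pics/w5.png

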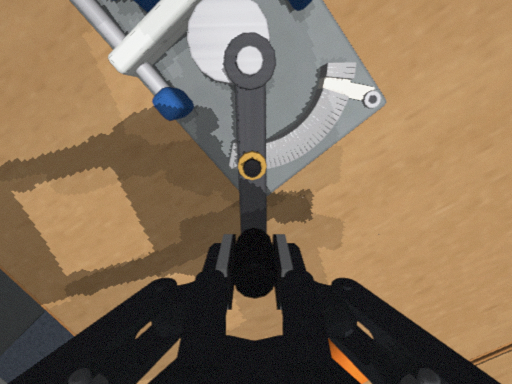

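```bash
python3 -m jog '[[-1,0.6,0,-1,10],[-2,1.2,0,-2,10],[-2.6,1.7,0,-2,10],[-2.6,1.7,0,-2,10],[-2.6,1.7,0,-2,10],[-2.6,1.7,0,-2,10],[-2.6,1.7,0,-2,10],[-2.6,1.7,0,-2,10],[-2.6,1.7,0,-2,10],[-2.6,1.7,0,-2,10]]' 30; python3 - <<'E'
from h import *
c=snap("wrist","w6")
c=snap("scene","s6",(200,150,330,240),6)
from workcell import bot
s=bot.read_state();print(s["tool_pos"],s["wrist_force"],s["torque"],s["q"],s["width"])
# circle fit with radius 100
from scipy.optimize import least_squares
P=np.array([[.6204,-.0865],[.5596,-.1166],s["tool_pos"][:2]])
r=least_squares(lambda p:np.linalg.norm(P-p,axis=1)-.1,[.547,-.018]);print(r.x,r.fun)
for p in P: d=p-r.x; print(np.degrees(np.arctan2(d[1],d[0])))
E
```

```text
time: 7.95
tool_pos: [0.494, -0.1013, 0.0815]
tcp_rot: [-0.853, 1.632, -1.644]
wrist_force: [11.4, -2.2, -12.1]
width: 0.244
[ 0.49400754 -0.10128865  0.08153715] [ 11.38202728  -1.80763915 -12.19153931] [-0.38826    -1.76024629  0.16305637] [-2.51055881e-01  1.18527723e-01  2.12970404e+00 -1.15587770e-03
  8.84549215e-01  3.55138518e-01] 0.2425614206609038
[ 0.54823718 -0.01726025] [ 8.07733594e-06 -1.25028371e-05  8.12838863e-06]
-43.81575194994699
-83.47467266043137
-122.83709750832331
```

View pics/w6.png

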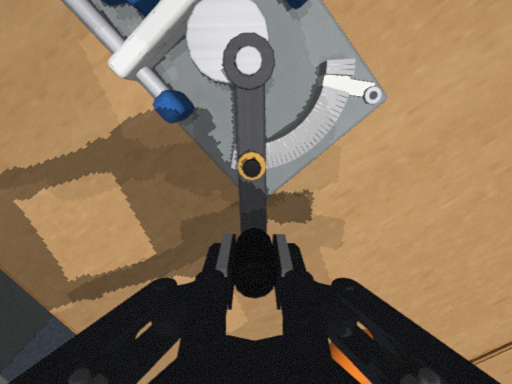

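View pics/s6.png

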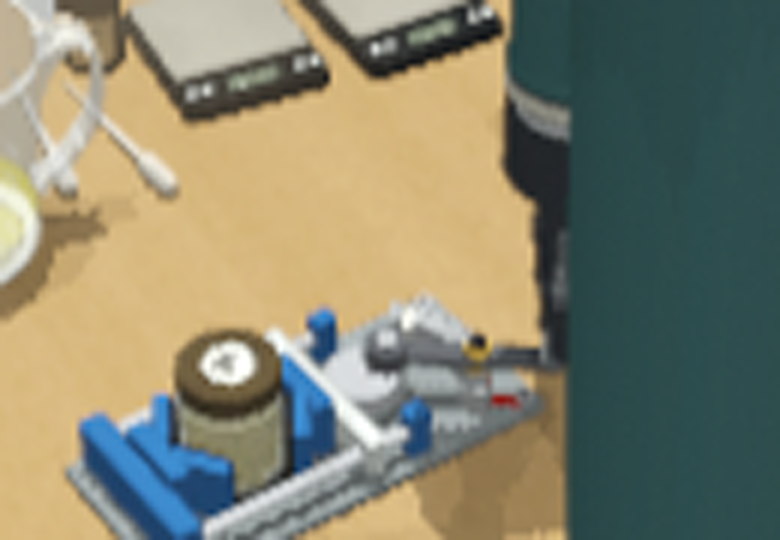

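```bash
python3 -m jog '[[-0.5,0.3,0,0,10],[-1,0.7,0,0,10],[-1.5,1,0,-1,10],[-2,1.4,0,-1,10],[-2.5,1.7,0,-1,10],[-3,2,0,-1,10],[-3,2,0,-1,10],[-3,2,0,-1,10],[-3,2,0,-1,10],[-3,2,0,-1,10]]' 30; python3 - <<'E'
from h import *
c=snap("wrist","w7",(190,0,330,190),3)
c=snap("top","t7",(195,165,285,235),8)
from workcell import bot
s=bot.read_state();print(s["tool_pos"],s["wrist_force"],s["torque"],s["q"],s["width"])
d=s["tool_pos"][:2]-np.array([.5482,-.0173]);print(np.degrees(np.arctan2(d[1],d[0])),np.linalg.norm(d))
E
```

```text
time: 9.3
tool_pos: [0.4917, -0.0996, 0.0816]
tcp_rot: [-0.839, 1.643, -1.657]
wrist_force: [13.0, -3.2, -13.3]
width: 0.247
[ 0.49175534 -0.09962123  0.08166674] [ 13.74527613  -2.80078712 -14.1218231 ] [-0.56651876 -1.98129442 -0.13603222] [-2.48930566e-01  1.12757599e-01  2.13596666e+00 -1.19568632e-03
  8.82297950e-01  3.75523953e-01] 0.2482167432924288
-124.4370102071484 0.09981375008324737
```

View pics/w7.png

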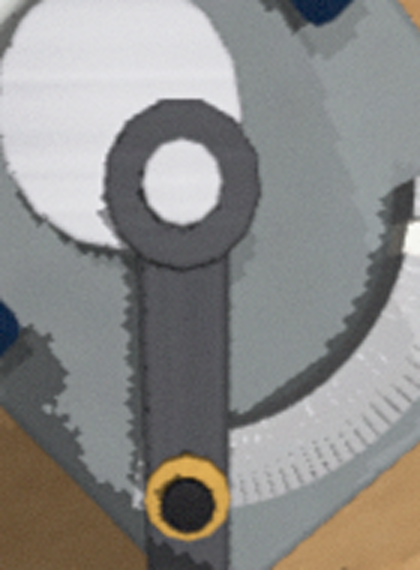

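View pics/t7.png

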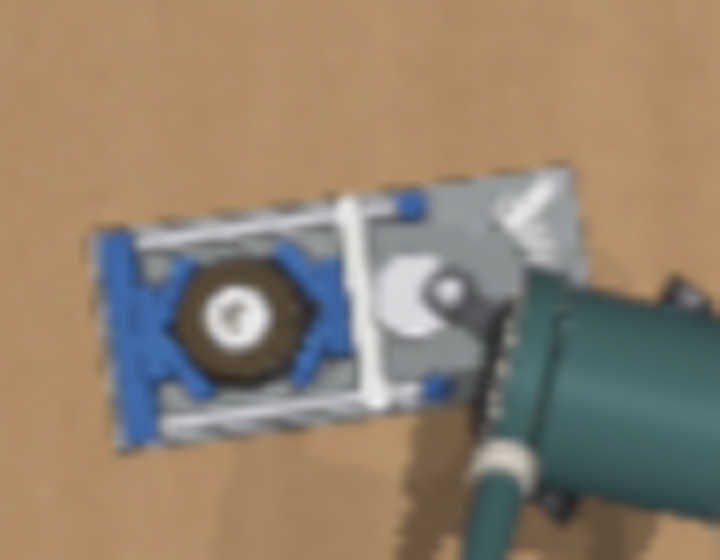

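```bash
python3 -m jog '[[0,0,0,0,10],[0,0,0,0,30],[0,0,0,0,50],[0,0,0,0,50],[0,0,0,0,50],[0,0,0,0,50],[0,0,10,0,50],[0,0,30,0,50],[0,0,60,0,60],[0,0,90,0,70]]' 30; python3 - <<'E'
from h import *
c=snap("wrist","w8")
c=snap("scene","s8",(200,150,330,240),6)
from workcell import bot
s=bot.read_state();print(s["tool_pos"],s["tcp_rot"],s["wrist_force"],s["torque"],s["q"],s["width"])
E
```

```text
time: 10.65
tool_pos: [0.4873, -0.0978, 0.1728]
tcp_rot: [-0.846, 1.652, -1.652]
wrist_force: [-0.5, -0.1, 0.7]
width: 0.821
[ 0.49035925 -0.0985563   0.17600882] [-0.83993557  1.64483589 -1.65517199] [ 0.34362574 -0.03063451  0.66386259] [ 0.03588495 -0.01656189 -0.03770232] [-2.48139183e-01 -6.80140365e-03  2.06236797e+00 -1.80187614e-05
  1.07760736e+00  3.75319639e-01] 0.8177617710936789
```

View pics/w8.png

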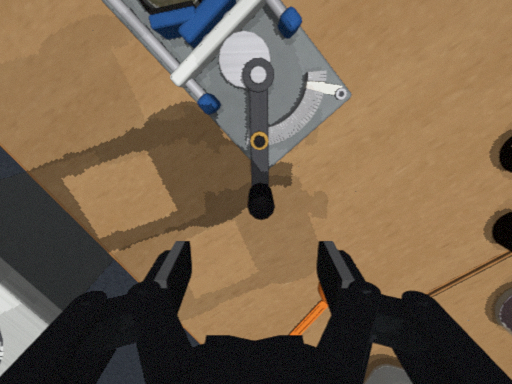

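View pics/s8.png

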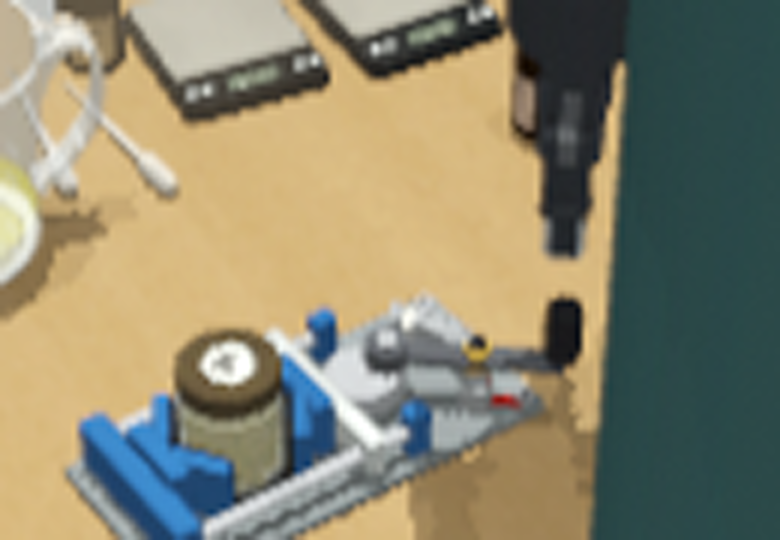

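```bash
python3 - <<'E'
from h import *
c=load("w8")
im=cv2.cvtColor(c["pixels"],cv2.COLOR_RGB2BGR)[40:220,190:370]
cv2.imwrite("pics/w8c.png",cv2.resize(im,None,fx=3.3,fy=3.3,interpolation=cv2.INTER_CUBIC))
E
```

```text
(no output)
```

View pics/w8c.png

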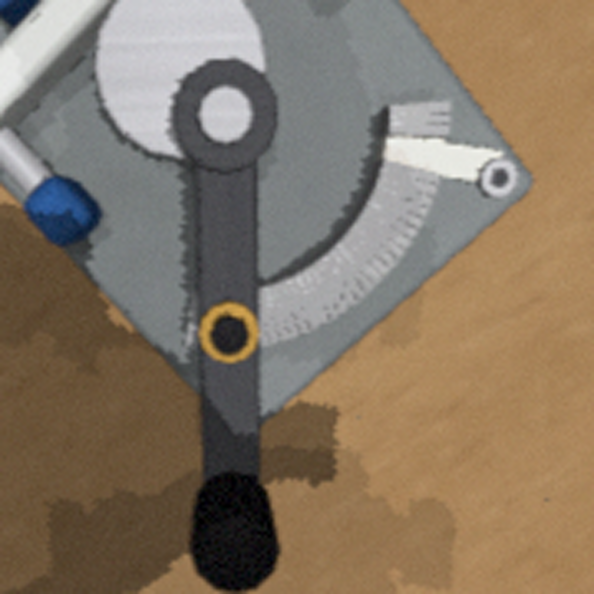

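```bash
python3 - <<'E'
from h import *
c=load("w8")
def P(u,v,z): return ray(c,190-.5+u/3.3+.15,40-.5+v/3.3+.15,z)[:2]
def ang(a,b): d=b-a; return np.degrees(np.arctan2(d[1],d[0]))
print("bar",ang(P(227.5,180,.048),P(231.5,460,.048)))
piv=P(226,113,.05)
print(piv,"button",ang(piv,P(230,335,.062)),"grip",P(234,550,.088),ang(piv,P(234,550,.088)))
print("white",ang(piv,P(415,153,.028)), np.linalg.norm(P(415,153,.028)-piv))
print("right edge -y",ang(P(395,0,.01),P(530,180,.01))+90,"bottom edge",ang(P(265,420,.01),P(530,180,.01)))
print("corner",P(530,180,.01))
E
```

```text
bar -124.52397634413092
[ 0.54937612 -0.01825798] button -124.53047796422965 grip [ 0.49325805 -0.09941413] -124.66318067110292
white -44.72022637490369 0.05164963087498923
right edge -y 6.4777672209630595 bottom edge 7.59832192918619
corner [ 0.6127222  -0.08175859]
```

```bash
python3 -m jog '[[5,18,8,0,85],[13,48,16,0,85],[22,80,20,0,85],[31,112,20,0,85],[40,144,20,0,85],[47,170,20,0,85],[51,184,20,0,85],[51,184,20,0,85],[51,184,20,0,85],[51,184,20,0,85]]' 30; python3 - <<'E'
from h import *
c=snap("wrist","w9")
from workcell import bot
s=bot.read_state();print(s["tool_pos"],s["tcp_rot"],s["wrist_force"],s["q"],s["width"])
ct=load("t7");print(ray(ct,195-.5+237/8+.06,165-.5+319/8+.06,.091))
cs=load("s8");print(ray(cs,200-.5+228/6+.08,150-.5+364/6+.08,.091))
E
```

```text
time: 12.0
tool_pos: [0.5381, 0.0853, 0.1912]
tcp_rot: [-0.846, 1.653, -1.653]
wrist_force: [-0.3, -0.5, 0.4]
width: 0.996
[0.53819624 0.08536433 0.19124634] [-0.84616409  1.65258902 -1.65272627] [-0.23547998  0.20354297  0.10258788] [ 1.11679222e-01  6.98086920e-02  1.95308703e+00 -1.65123184e-04
  1.11888083e+00  7.36341380e-01] 0.9942421063060397
[0.53520858 0.08595167 0.091     ]
[0.53523927 0.08672326 0.091     ]
```

View pics/w9.png

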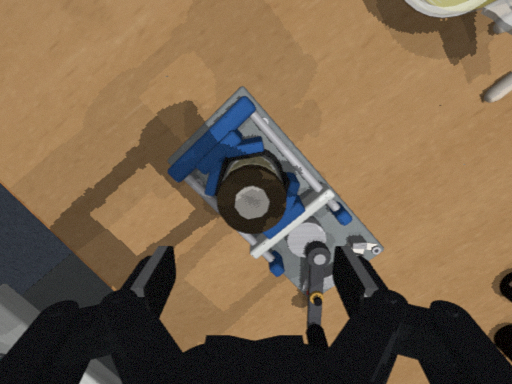

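```bash
python3 - <<'E'
from h import *
c=load("w9")
im=cv2.cvtColor(c["pixels"],cv2.COLOR_RGB2BGR)[140:250,200:310]
cv2.imwrite("pics/w9c.png",cv2.resize(im,None,fx=5.4,fy=5.4,interpolation=cv2.INTER_CUBIC))
for u,v in [(251,201),(252,203),(251,199)]: print(ray(c,u,v,.091))
for X in [(.538,.087,.091),(.5355,.0862,.091)]: print(proj(c,X))
E
```

```text
[0.53709222 0.08707395 0.091     ]
[0.53672306 0.08513669 0.091     ]
[0.53813659 0.08851386 0.091     ]
[251.93093523 200.47166174]
[250.07472271 202.83524522]
```

View pics/w9c.png

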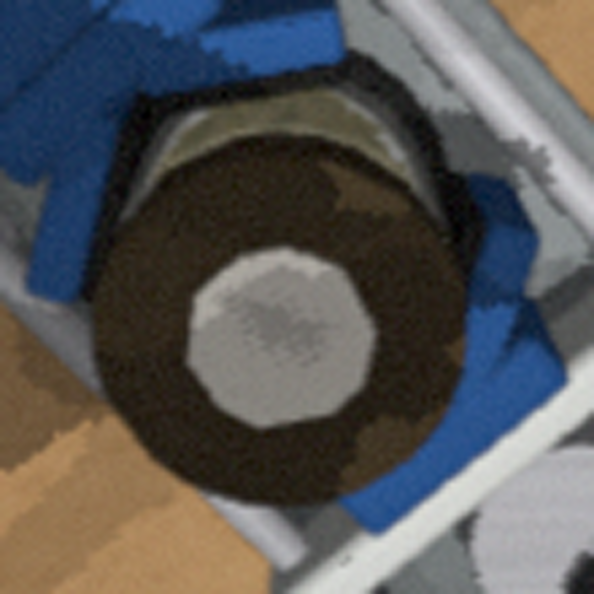

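```bash
python3 -m jog '[[-1,0.5,-10,0,85],[-2,1,-30,0,85],[-2,1,-50,0,85],[-2,1,-65,0,85],[-2,1,-78,0,85],[-2,1,-86,0,85],[-2,1,-90,0,85],[-2,1,-90,0,75],[-2,1,-90,0,70],[-2,1,-90,0,70]]' 30; python3 - <<'E'
from h import *
c=snap("wrist","w10",(150,180,360,384),2.8)
c=snap("scene","s10",(200,130,290,240),6)
from workcell import bot
s=bot.read_state();print(s["tool_pos"],s["tcp_rot"],s["wrist_force"],s["torque"],s["q"],s["width"])
E
```

```text
time: 13.3
tool_pos: [0.5368, 0.0873, 0.1018]
tcp_rot: [-0.846, 1.651, -1.652]
wrist_force: [1.1, -0.6, -0.1]
width: 0.819
[0.53663918 0.08723072 0.1016721 ] [-0.84595013  1.65140275 -1.65188162] [-0.15667961 -0.34827228 -0.62917297] [0.05804794 0.0031301  0.00577172] [1.15325075e-01 1.65829050e-01 2.02993863e+00 1.62429147e-06
 9.45085761e-01 7.38804228e-01] 0.8200698445724817
```

View pics/w10.png

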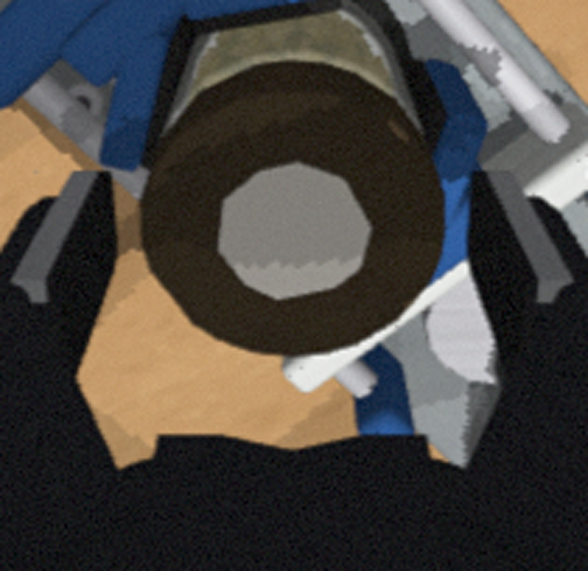

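View pics/s10.png

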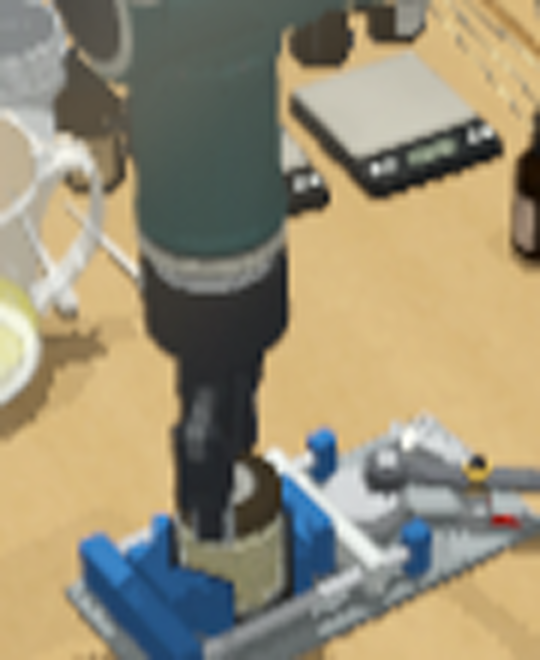

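```bash
python3 - <<'E'
from h import *
c=load("s10"); w=load("w10")
print("cam",-c["R"].T@c["t"])
print("label",ray(w,150-.5+295/2.8+.2,180-.5+231/2.8+.2,.091))
T=np.array([.5367,.0872]);a=np.radians(-35.7);d=np.array([np.cos(a),np.sin(a)]);n=np.array([-d[1],d[0]])
for s in (-1,1):
  for r in (.035,.050):
    for l in (-.011,.011):
      print(s,r,l,[((proj(c,np.r_[T+s*r*d+l*n,z])-[200,130])*6).round(0).tolist() for z in (.075,.080,.085)])
print("cap low", [((proj(c,np.r_[T+.03*np.array([np.cos(t),np.sin(t)]),.075])-[200,130])*6).round(0).tolist() for t in np.radians([120,145,170,200,230,260])])
im=cv2.cvtColor(c["pixels"],cv2.COLOR_RGB2BGR)[195:230,220:260]
cv2.imwrite("pics/s10c.png",cv2.resize(im,None,fx=16,fy=16,interpolation=cv2.INTER_CUBIC))
E
```

```text
cam [-0.42026584  0.50422755  1.07100889]
label [0.53717995 0.0859229  0.091     ]
-1 0.035 -0.011 [[234.0, 548.0], [233.0, 541.0], [233.0, 535.0]]
-1 0.035 0.011 [[193.0, 544.0], [193.0, 538.0], [192.0, 531.0]]
-1 0.05 -0.011 [[229.0, 568.0], [229.0, 561.0], [228.0, 555.0]]
-1 0.05 0.011 [[188.0, 564.0], [188.0, 558.0], [187.0, 551.0]]
1 0.035 -0.011 [[255.0, 460.0], [255.0, 453.0], [254.0, 447.0]]
1 0.035 0.011 [[216.0, 457.0], [216.0, 450.0], [215.0, 443.0]]
1 0.05 -0.011 [[259.0, 442.0], [259.0, 435.0], [259.0, 429.0]]
1 0.05 0.011 [[221.0, 439.0], [220.0, 432.0], [220.0, 425.0]]
cap low [[193.0, 534.0], [216.0, 540.0], [240.0, 538.0], [265.0, 527.0], [278.0, 509.0], [277.0, 489.0]]
```

View pics/s10c.png

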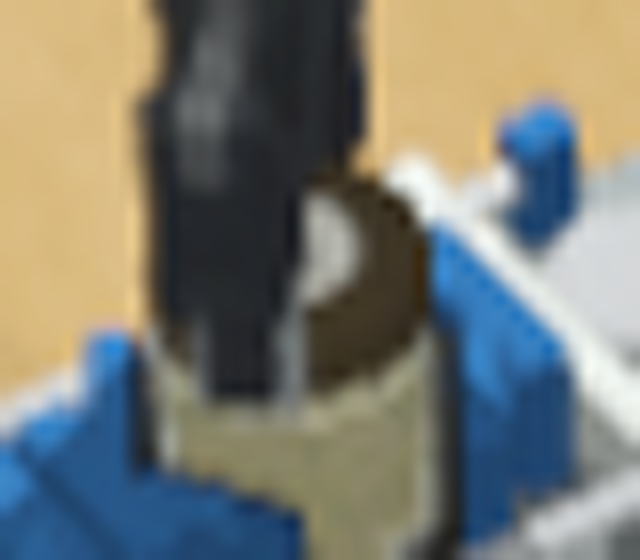

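```bash
python3 -m jog '[[0,-0.5,-1,0,70],[0,-0.5,-2,0,70],[0,-0.5,-2,0,65],[0,-0.5,-2,0,60],[0,-0.5,-2,0,50],[0,-0.5,-2,0,50],[0,-0.5,-2,0,50],[0,-0.5,-2,0,50],[0,-0.5,-2,0,50],[0,-0.5,-2,0,50]]' 40; python3 - <<'E'
from h import *
c=snap("scene","s11",(215,185,270,235),12)
from workcell import bot
s=bot.read_state();print(s["tool_pos"],s["tcp_rot"],s["wrist_force"],s["torque"],s["q"],s["width"])
E
```

```text
time: 14.65
tool_pos: [0.5365, 0.0865, 0.0996]
tcp_rot: [-0.846, 1.651, -1.652]
wrist_force: [-2.4, -2.6, 4.7]
width: 0.688
[0.5365575  0.08652764 0.09959657] [-0.84653547  1.65133605 -1.6520973 ] [-0.79302986 -2.56445899  5.47252076] [-0.50471666  0.17397755 -0.00139567] [ 1.14241251e-01  1.68390009e-01  2.03143591e+00 -3.83888127e-04
  9.41426695e-01  7.37852872e-01] 0.689616282836995
```

View pics/s11.png

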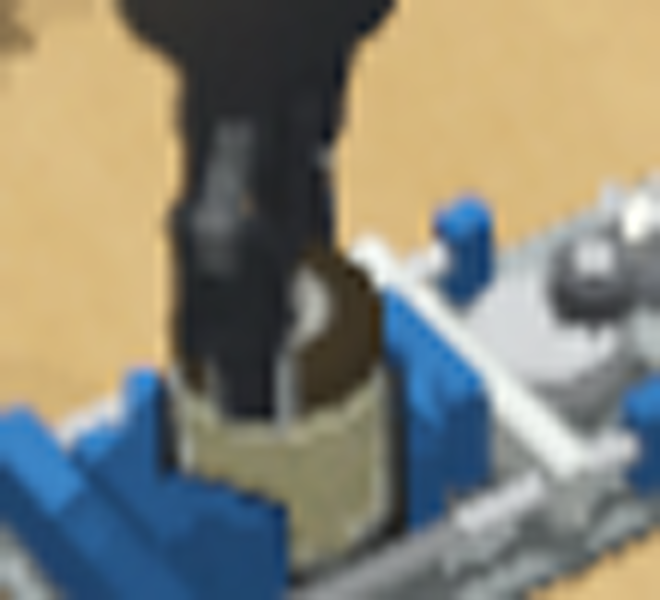

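```bash
python3 -m jog '[[0,0,0,0,45],[0,0,0,0,45],[0,0,0,0,45],[0,0,0,3,45],[0,0,0,6,45],[0,0,0,10,45],[0,0,0,14,45],[0,0,0,18,45],[0,0,0,22,45],[0,0,0,25,45]]' 100; python3 - <<'E'
from h import *
c=snap("wrist","w12")
c=snap("scene","s12",(215,185,270,235),12)
from workcell import bot
s=bot.read_state();print(s["tool_pos"],s["tcp_rot"],s["wrist_force"],s["torque"],s["q"],s["width"])
E
```

```text
time: 15.95
tool_pos: [0.5369, 0.0873, 0.1002]
tcp_rot: [-1.113, 1.345, -1.345]
wrist_force: [-1.1, 0.4, 8.2]
width: 0.665
[0.53693239 0.08728881 0.10029594] [-1.11336567  1.34505073 -1.34484837] [-2.98924231  1.294753    9.23100266] [-7.60496812e-05  3.50811825e-01  1.37893497e-01] [1.14773054e-01 1.67759880e-01 2.03065541e+00 1.24298111e-03
 9.41846863e-01 3.00615095e-01] 0.6684532621394403
```

View pics/w12.png

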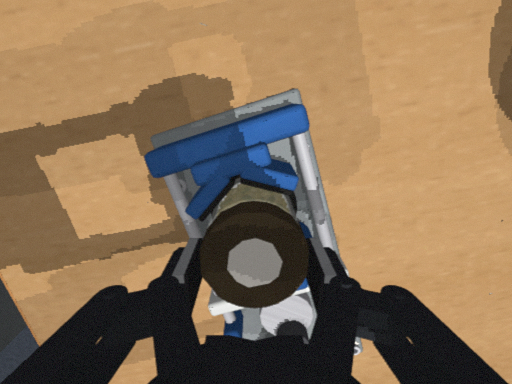

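View pics/s12.png

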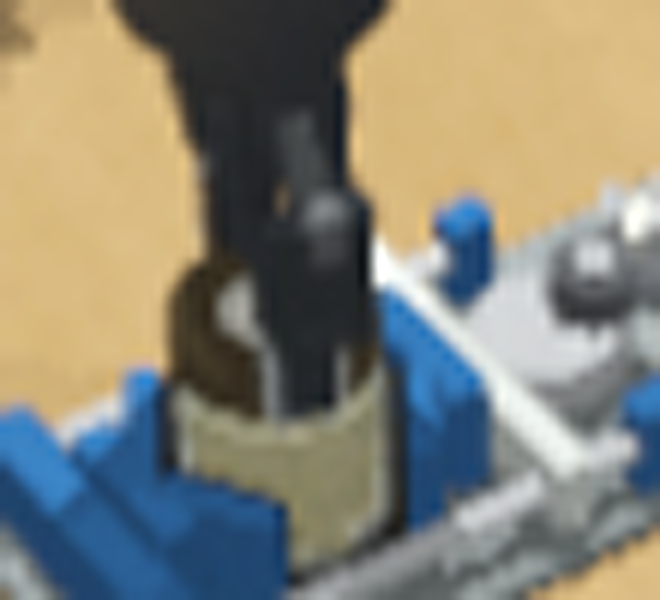

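```bash
python3 - <<'E'
from h import *
def crop(n):
    im=cv2.cvtColor(load(n)["pixels"],cv2.COLOR_RGB2BGR)[190:320,190:320]
    im=cv2.resize(im,None,fx=3,fy=3,interpolation=cv2.INTER_CUBIC).astype(float)
    return np.clip(im*1.9,0,255).astype(np.uint8)
cv2.imwrite("pics/cmp.png",np.hstack([crop("w10"),crop("w12")]))
def crop2(n):
    im=cv2.cvtColor(load(n)["pixels"],cv2.COLOR_RGB2BGR)[210:235,225:252]
    im=cv2.resize(im,None,fx=14,fy=14,interpolation=cv2.INTER_CUBIC).astype(float)
    return np.clip((im-60)*1.6,0,255).astype(np.uint8)
cv2.imwrite("pics/cmp2.png",np.hstack([crop2("s11"),crop2("s12")]))
E
```

```text
(no output)
```

View pics/cmp.png

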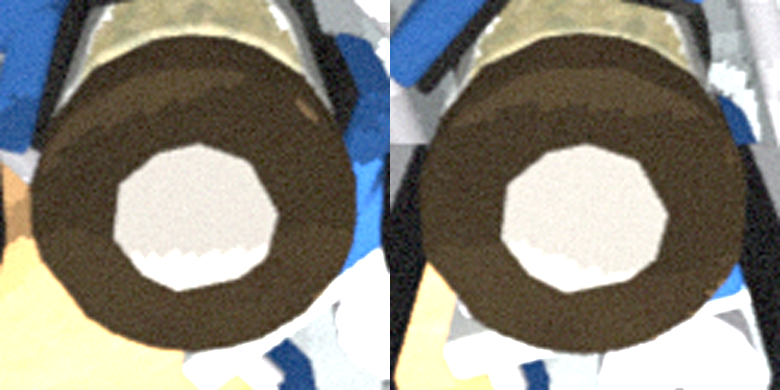

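View pics/cmp2.png

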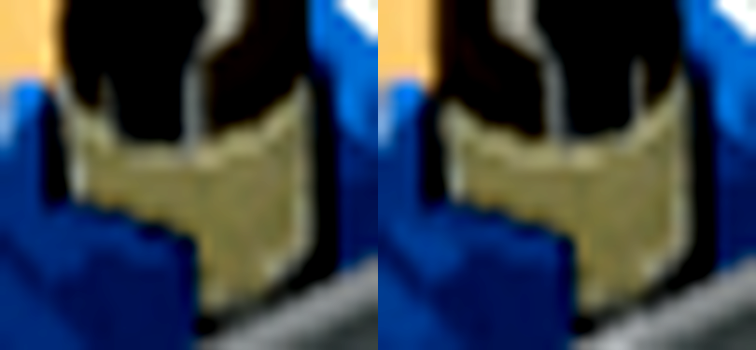

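```bash
python3 -m jog '[[0,0,0,4,45],[0,0,0,8,45],[0,0,0,12,45],[0,0,0,16,45],[0,0,0,20,45],[0,0,0,24,45],[0,0,0,28,45],[0,0,0,31,45],[0,0,0,33,45],[0,0,0,33,45]]' 100; python3 - <<'E'
from h import *
from workcell import bot
c=snap("wrist","w13")
s=bot.read_state();print(s["tool_pos"],s["wrist_force"],s["torque"],s["q"],s["width"],np.degrees(s["q"][0]-s["q"][5]))
E
```

```text
time: 17.3
tool_pos: [0.537, 0.0873, 0.1008]
tcp_rot: [-1.367, 0.918, -0.918]
wrist_force: [-3.6, 0.8, 12.3]
width: 0.668
[0.53698716 0.0872505  0.10083835] [-3.9098747   0.59817284 11.53631726] [-0.03825005  0.57788309 -0.05342608] [ 1.14753636e-01  1.67149304e-01  2.03019459e+00  1.11268526e-03
  9.42916346e-01 -2.74399428e-01] 0.6644721474996856 22.296828165051135
```

```bash
python3 -m jog '[[0,0,0,1,45],[0,0,0,2,45],[0,0,0,3,45],[0,0,0,4,45],[0,0,0,5,45],[0,0,0,6,45],[0,0,0,7,45],[0,0,0,7,45],[0,0,0,7,45],[0,0,0,7,45]]' 100; python3 - <<'E'
from h import *
from workcell import bot
c=snap("wrist","w14")
s=bot.read_state();print(s["tool_pos"],s["wrist_force"],s["torque"],s["width"],np.degrees(s["q"][0]-s["q"][5]))
E
```

```text
time: 18.6
tool_pos: [0.537, 0.0873, 0.1008]
tcp_rot: [-1.407, 0.825, -0.826]
wrist_force: [-3.6, -0.3, 11.8]
width: 0.667
[0.53703394 0.08727105 0.10087794] [-3.72069298 -0.04117238 12.16241197] [-4.06360681e-04  5.78601278e-01 -1.05816495e-01] 0.6655286043795838 29.288150346255453
```

```bash
python3 -m jog '[[0,0,0,1,45],[0,0,0,2,45],[0,0,0,3,45],[0,0,0,4,45],[0,0,0,5,45],[0,0,0,5,45],[0,0,0,5,45],[0,0,0,5,45],[0,0,0,5,45],[0,0,0,5,45]]' 100; python3 - <<'E'
from h import *
from workcell import bot
c=snap("wrist","w15")
s=bot.read_state();print(s["tool_pos"],s["wrist_force"],s["torque"],s["width"],np.degrees(s["q"][0]-s["q"][5]))
c=snap("scene","s15",(215,185,270,235),8)
def crop(n):
    im=cv2.cvtColor(load(n)["pixels"],cv2.COLOR_RGB2BGR)[190:320,190:320]
    im=cv2.resize(im,None,fx=3,fy=3,interpolation=cv2.INTER_CUBIC).astype(float)
    return np.clip(im*1.9,0,255).astype(np.uint8)
cv2.imwrite("pics/cmp3.png",np.hstack([crop("w12"),crop("w15")]))
E
```

```text
time: 19.9
tool_pos: [0.5371, 0.0873, 0.1009]
tcp_rot: [-1.433, 0.758, -0.759]
wrist_force: [-3.6, -0.0, 10.7]
width: 0.668
[0.53703431 0.08727263 0.10082968] [-3.9570699   0.18864097 11.49806941] [-0.02340165  0.61353184 -0.08582809] 0.6647456488125629 34.28622485980538
```

View pics/cmp3.png

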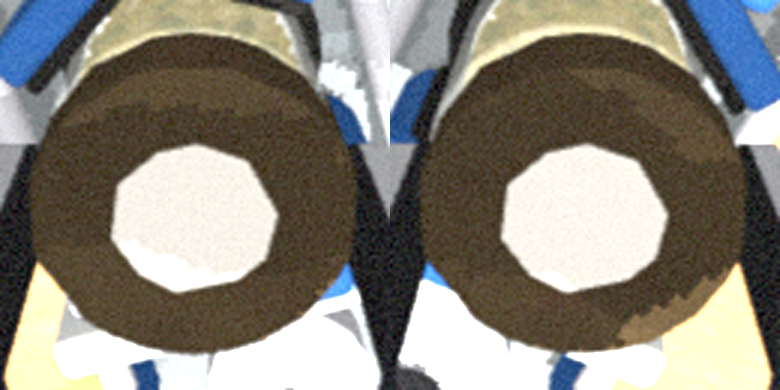

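View pics/s15.png

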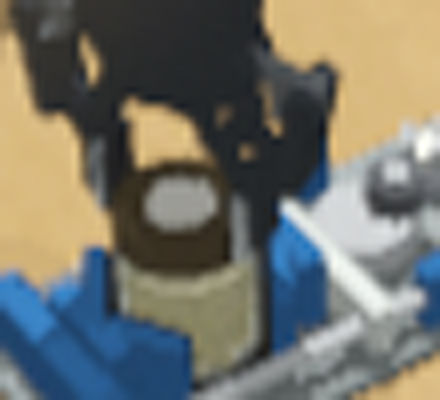

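```bash
python3 -m jog '[[0,0,0.3,0,45],[0,0,0.6,0,45],[0,0,0.9,0,45],[0,0,1.2,0,45],[0,0,1.5,0,45],[0,0,1.8,0,45],[0,0,2.1,0,45],[0,0,2.4,0,45],[0,0,2.4,0,45],[0,0,2.4,0,45]]' 100; python3 - <<'E'
from h import *
from workcell import bot
s=bot.read_state();print(s["tool_pos"],s["wrist_force"],s["torque"],s["width"],np.degrees(s["q"][0]-s["q"][5]))
E
```

```text
time: 21.25
tool_pos: [0.5367, 0.0869, 0.1018]
tcp_rot: [-1.434, 0.758, -0.759]
wrist_force: [2.2, 3.0, 4.3]
width: 0.669
[0.53674652 0.08691068 0.10181843] [2.19576282 3.04565036 4.28606492] [ 0.4249731 -0.3190847  0.0323496] 0.669405104694869 34.28632003250708
```

```bash
python3 -m jog '[[0,0,0.3,0,45],[0,0,0.6,0,45],[0,0,0.9,0,45],[0,0,1.2,0,45],[0,0,1.5,0,45],[0,0,1.8,0,45],[0,0,2.1,0,45],[0,0,2.4,0,45],[0,0,2.4,0,45],[0,0,2.4,0,45]]' 100; python3 - <<'E'
from h import *
from workcell import bot
s=bot.read_state();print(s["tool_pos"],s["wrist_force"],s["torque"],s["width"],np.degrees(s["q"][0]-s["q"][5]))
E
```

```text
time: 22.5
tool_pos: [0.5364, 0.0867, 0.1041]
tcp_rot: [-1.434, 0.758, -0.758]
wrist_force: [0.6, 0.2, 0.6]
width: 0.666
[0.5363637  0.08668329 0.10410157] [0.63972682 0.17664363 0.62053541] [-0.011101    0.02598981  0.01124037] 0.6657767053551957 34.276388937909466
```

```bash
python3 -m jog '[[0,0,1.5,0,45],[0,0,4,0,45],[0,0,7,0,45],[0,0,10,0,45],[0,0,13.5,0,45],[0,0,17,0,45],[0,0,20,0,45],[0,0,22,0,45],[0,0,23.5,0,45],[0,0,23.5,0,45]]' 100; python3 - <<'E'
from h import *
from workcell import bot
s=bot.read_state();print(s["tool_pos"],s["tcp_rot"],s["wrist_force"],s["torque"],s["width"])
c=snap("scene","s16",(200,150,330,240),6)
c=snap("wrist","w16")
c=snap("top","t16",(185,150,285,235),7)
E
```

```text
time: 23.75
tool_pos: [0.5364, 0.0867, 0.1277]
tcp_rot: [-1.434, 0.758, -0.758]
wrist_force: [-0.2, -0.3, -0.3]
width: 0.664
[0.53642623 0.08667021 0.12766637] [-1.43439047  0.75814661 -0.7583704 ] [-0.22916575 -0.31972588 -0.32862811] [-0.09221561 -0.00268382 -0.02195171] 0.6640807922776591
```

View pics/s16.png

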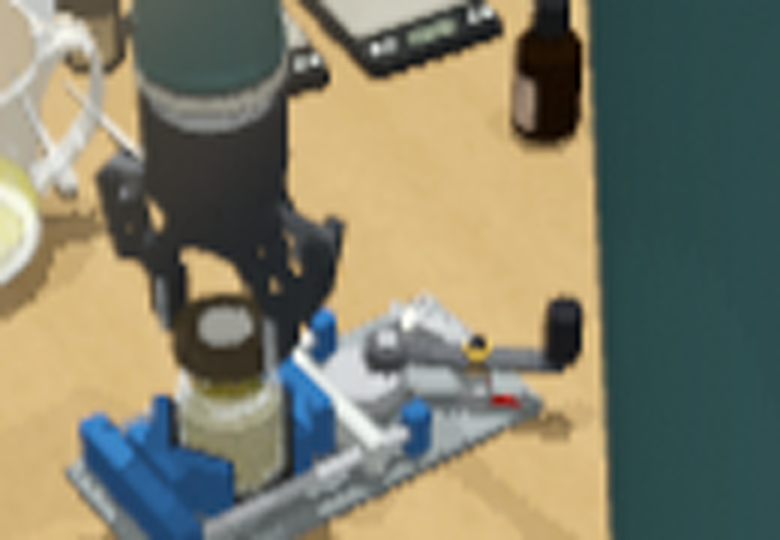

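View pics/w16.png

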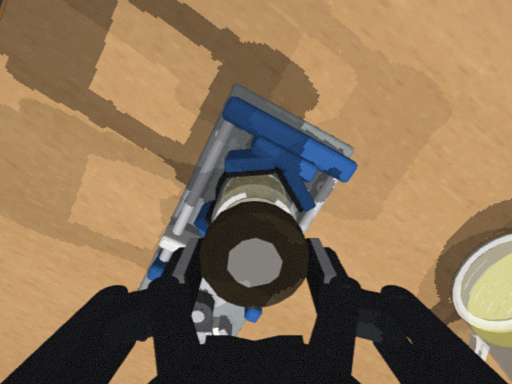

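```bash
python3 - <<'E'
from h import *
c=load("s16")
im=cv2.imread("pics/s16.png")
T=np.array([.5367,.0868])
def ring(r,z,col,im,T=T):
    p=np.array([(proj(c,np.r_[T+r*np.array([np.cos(t),np.sin(t)]),z])-[200,150]+.5)*6 for t in np.linspace(0,6.28,60)]).astype(np.int32)
    cv2.polylines(im,[p],True,col,1)
ring(.03,.103,(0,0,255),im);ring(.03,.119,(0,255,255),im);ring(.03,.075,(0,255,0),im);ring(.026,.083,(255,0,255),im)
cv2.imwrite("pics/s16o.png",cv2.resize(im[250:520,120:360],None,fx=2.2,fy=2.2))
E
```

```text
(no output)
```

View pics/s16o.png

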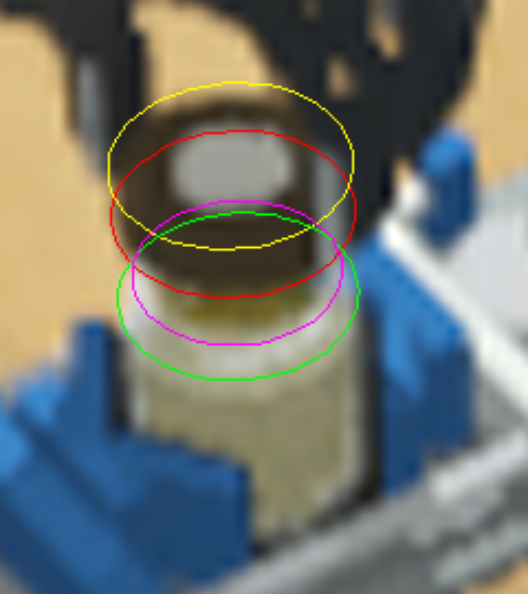

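View pics/t16.png

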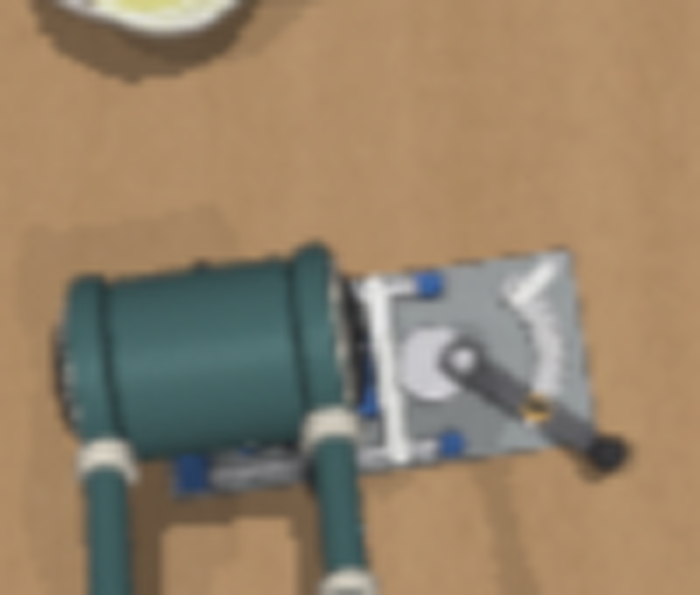

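```bash
python3 - <<'E'
from workcell import bot
s=bot.read_state();print(s["time"],s["tool_pos"],s["joint_vel"].round(4),s["wrist_force"].round(2))
print(bot.finish_job())
E
```

```text
23.9 [0.53623689 0.08666429 0.12742231] [ 0.0008  0.0005  0.0023  0.     -0.0003 -0.0001] [ 0.67 -0.24  0.45]
the job is handed in; nothing more can be done
None
```

The job is done and handed in at 23.9 s: the cap is held still over the open jar, with the jar locked in the clamp.

- **Clamp:** I gripped the lever and swung it from the white notch to the red one. After I let go it stayed put. I measured it 79.8° from the white mark, against the 80° it should be.
- **Cap:** I turned it 70° anticlockwise with a 100 N grip. The label kept its angle in the wrist view, so the fingers did not slip. The jar looked unturned in the scene view at about 25° into the turn; I only checked it by eye, and did not measure its angle afterwards.
- **Thread release:** I raised the cap in small steps. The upward force dropped from about 11 N to 0.6 N, so the thread had let go, and I lifted it straight up.
- **Last checks:** The cap's lower edge is about 103 mm above the table, roughly 20 mm over the rim. That comes from the tool height and agrees with the scene picture to within about a pixel. The wrist force was under 1 N, the arm was still, and the lever was still in the red notch.

No check failed. The camera estimates of the jar's centre differed by 2 to 3 mm, so I centred on their mean and the wrist view. I did not measure the other items on the table again, but the arm did not go near them.

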